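# Free the seized outlet valve of the vacuum manifold

## Robot

A 6-joint arm with a two-finger parallel gripper is mounted at the origin on a cart in front of the work surface, level with it; the furniture and walls round the work are solid. World frame = base frame: x ahead of the robot, y to its left, z up, the work surface at z = 0. Lengths are in m, angles in rad, forces in N, time in s.
With the tool pointing down it reaches from about 0.3 to 0.775 m from the base axis. Payload 14.6 kg.
Tool frame: the origin (TCP) lies on the centre line of the jaws, within the pads' length; the fingertips stand 19 mm ahead of it and the grasp point (between the pads) is the TCP; y points along the fingers, x is the direction in which the jaws open and shut, and the axes are right-handed (so a half turn about y gives the same grasp; the last joint's range is limited). The gripper opens to 94 mm and grips with 3 to 60 N. Pads are 16 mm wide; open, the fingers measure 119 mm over their backs; the gripper's body (75 mm by 177 mm) begins 78 mm behind the grasp point.
Start: joints at [1.268, 0.3, 1.521, -0, 1.321, -0.067], TCP at [0.128, 0.535, 0.224] pointing down, gripper open.
Joint ranges: [-3.03, 3.03], [-0.79, 2.21], [0.23, 2.52], [-1.04, 4.18], [0, 3.07], [-2.55, 2.55]. Speed limits (rad/s): [2.22, 2.22, 2.57, 3.14, 3.14, 3.14].

## Interface

Orientations are given as [roll, pitch, yaw] about the fixed x, y, z axes, in that order (R = Rz(yaw) Ry(pitch) Rx(roll)).
In Python, from station import ctrl, optics gives the robot as it stands.
- The arm moves only by the tool jog_arm, never from a script. Its argument "targets" is a list of rows, each a list of 3 entries, a list of its own where there are three numbers: the finger opening in cm, from 0 to 9.4, then the shift along the tool's x, y, z in cm, then the turn about the tool's y in rad. A call has 1 to 10 rows; each row is the pose to reach, as a shift and turn from the pose commanded when the call began, along the tool's axes at that moment; what a row does not reach only later rows make up. A row lasts 1/10 s, in which the tool goes at most 50 mm and 8.59 degrees, less where a joint would pass 70% of its speed; a pose out of reach is approached as far as the arm can. A call with a gripper value outside its range is refused whole. The fingers move at their own pace and stop on an object; "grip_force" is the grip in N (left out, the last holds). Time passes only in rows, so rows that repeat a pose let the fingers close. It gives the time, the measured TCP pose, the force and the opening at its end, in the units of the state.
- ctrl.get_obs(): the state, without advancing time (a new reading comes with each control period).
- optics.camera(name): name is "scene" or "top"; returns a dict with "img" (384x512x3 uint8, red, green, blue), "range_z" (384x512 float32, m along the optical axis (not along the pixel's ray), 0 where there is no reading), "camera_matrix" (3x3 intrinsics, pixels), "world_to_cam" (4x4, takes a point from world to camera coordinates). Camera axes: x right, y up, looking along -z (the intrinsics and any distortion apply to the point x, -y, -z); pixel columns grow to the right and rows downward; lengths in m; the calibration is good to about 2 mm. A picture is of the moment at which its call begins.
- ctrl.hand_in(): hands the job in, once; it reports no verdict.
The state is a dict: "time_s": time; "qpos": joint angles; "joint_vel": joint speeds; "tau": joint torques, N m; "ee_pos": TCP position; "eef_rot": TCP orientation; "force": force on the tool from outside, world axes, zero at the start; "moment": the same for the moment, N m; "grip_width": finger opening in m.
Only numpy, scipy, OpenCV 4.12 (cv2) and the standard library are available. Lean on these libraries where they do the work, as an engineer would, in place of code of your own. Each camera call takes 0.05 s, during which the arm holds its last target. There are 200 camera calls.

## Task

The manifold's outlet valve with the red handle and the white salt crust has seized about a third open. Rock its handle back and forth in small arcs until it breaks free, then turn it anticlockwise (seen from above) to fully open, with the handle in line with its hose barb, and let go. Leave the blue valve shut and do not disturb the things around.

Things in the scene. Friction and masses are not known exactly. Their poses are not given: they have to be found in the camera images.
- manifold: Vacuum manifold, fixed: grey base plate 100 x 186 mm with an aluminium bar (top 54 mm high) along its rear and a gauge on it (top 100 mm high, 56 mm behind the stems' line). Two brass valves stand in front of the bar, 96 mm apart, barbs to the front; which is left varies. Origin: on the worktop, midway between the valves, 20 mm behind the stems' line; x to the back, y left along the bar.
- crusted_valve: The seized ball valve: brass, red handle, white salt crust round the stem. Origin: on the worktop below the stem's axis. Its -x is the way its hose barb points (tip 51 mm before the stem, 34 mm high); z up. The nut under the stem ends 55 mm above the worktop.
- crusted_valve_handle (a joint): Red handle, rad, + anticlockwise from above: seized near 0 (within 0.03), 60 degrees short of in line; 1.05 fully open (stop); -0.52 shut. Stays put (0.06 N m). Seized, it stops at -0.11 or 0.16, whatever the force or repeats one way. Only swings from stop to opposite stop move the stops out: 0.16, then about -0.22, 0.28, -0.34; the next anticlockwise swing goes free, all the way.
- crusted_valve_grip (a point): Middle of the red handle, on the stem's axis, 72 mm above the worktop; turns with it. Upright flat wing 58 mm long (point's x, level), 10 mm thick (its y; ends 13 mm thick from 16 mm off the axis), from 60 to 84 mm above the worktop; below it the 9 mm stem, 5 mm of it bare above the nut. Grip from above across the thickness, in the middle.
- clean_valve_handle (a joint): Angle of the blue handle, rad: 0 shut (handle across its barb), 1.57 open. It turns freely enough to be knocked open; leave it at 0.
- clean_valve_grip (a point): Middle of the blue handle, same size and height as the red one; x axis along the wing.
- beaker_1: Glass beaker, 56 mm wide, 58 mm high, standing loose in front. Origin: centre of its underside.
- amber_1: Amber bottle with black cap, 60 mm wide, 106 mm high, standing loose behind the manifold. Origin: centre of its underside.
- timer: White bench timer, 62 x 62 x 16 mm, lying loose at the front right. Origin: centre of its underside.
- dish_1: Petri dish with lid, 88 mm wide, 16 mm high, loose behind the manifold. Origin: centre of its underside.
Things that resemble listed ones, but are neither listed nor needed, are in the scene too. Leave any green look-alike of the beaker_1 alone.

How it is judged:
At the end, for the whole second after the job is handed in: The red handle is at rest within 7 degrees (0.12 rad) of fully open, the blue handle is still shut (within 0.1 rad), beaker and amber bottle stand upright (value of joint crusted_valve_handle above 0.93 rad and velocity of joint crusted_valve_handle below 0.05 rad/s and value of joint clean_valve_handle below 0.1 rad and angle between each of beaker_1, amber_1's own z axis and vertical below 0.2 rad); the robot touches nothing.
It fails at once if the blue valve is turned by more than 0.2 rad (value of joint clean_valve_handle above 0.2 rad).
It fails at once if the beaker is moved by more than 4 cm (distance of beaker_1 from where it was at the start of the episode above 0.04 m).
It fails at once if the amber bottle is moved by more than 4 cm (distance of amber_1 from where it was at the start of the episode above 0.04 m).
It fails at once if the timer is moved by more than 4 cm (distance of timer from where it was at the start of the episode above 0.04 m).
It fails at once if the petri dish is moved by more than 4 cm (distance of dish_1 from where it was at the start of the episode above 0.04 m).
It also fails if it takes over 64 s, if anything falls off the work surface, if the arm or the gripper's body presses on something with over 40 N, if the wrist force passes 120 N, or if a joint passes its speed limit or range.

## Working session

There is one attempt and no reset: what is moved stays moved. The work goes in short steps, Python scripts to look and compute and a tool call to move; the robot and the scene stay as the last step left them, time stands still between calls to the robot, and variables do not carry over. Pictures are saved under pics/ and viewed, about 8 in all and at most 12, crops included, and the job is handed in when it is done.

Besides the shell and the picture viewer there is one more tool, called as name([rows], argument=value, ...), one row to a line, values as JSON. jog_arm: Moves the arm, as the interface text tells. Its arguments: {"type":"object","properties":{"targets":{"type":"array","items":{"type":"array"}},"grip_force":{"type":"number"}},"required":["targets"]}

```bash
mkdir -p pics
cat > h.py <<'E'
import numpy as np, cv2
from station import ctrl, optics
def cam(n):
    c=optics.camera(n); K=np.array(c["camera_matrix"]); W=np.array(c["world_to_cam"])
    z=c["range_z"]; v,u=np.mgrid[:384,:512]
    p=np.stack([(u-K[0,2])/K[0,0]*z,-(v-K[1,2])/K[1,1]*z,-z],-1)
    P=(p-W[:3,3])@W[:3,:3]
    P[z==0]=np.nan
    return c["img"],P
def save(n,img,s=1.5):
    cv2.imwrite("pics/"+n,cv2.resize(img[...,::-1],None,fx=s,fy=s,interpolation=cv2.INTER_CUBIC))
E
python3 - <<'E'
from h import *
o=ctrl.get_obs(); print({k:np.round(v,3) for k,v in o.items()})
a,P=cam("top"); b,Q=cam("scene")
save("top0.png",a); save("scene0.png",b)
for n,i,X in(("top",a,P),("scene",b,Q)):
    h=cv2.cvtColor(i,cv2.COLOR_RGB2HSV)
    for c,m in(("red",((h[...,0]<8)|(h[...,0]>172))),("blue",(h[...,0]>100)&(h[...,0]<130))):
        m=m&(h[...,1]>130)&(h[...,2]>60)
        k,l,s,ce=cv2.connectedComponentsWithStats(m.astype(np.uint8))
        for j in range(1,k):
            if s[j,4]>25: print(n,c,s[j,4],ce[j].round(),np.nanmedian(X[l==j],0).round(3))
E
```

```text
{'time_s': np.float64(0.0), 'qpos': array([ 1.268,  0.3  ,  1.522,  0.   ,  1.321, -0.067]), 'joint_vel': array([-0.   ,  0.001,  0.002, -0.001, -0.001,  0.   ]), 'tau': array([-1.0000e-03, -5.3178e+01, -3.5275e+01,  7.1000e-02,  2.4000e-02,
       -0.0000e+00]), 'ee_pos': array([0.128, 0.535, 0.224]), 'eef_rot': array([-1.571e+00,  1.000e-03,  1.335e+00]), 'force': array([-0.537, -0.758, -0.499]), 'moment': array([0.062, 0.042, 0.008]), 'grip_width': np.float64(0.094)}
top red 275 [211.  71.] [0.864 0.027 0.039]
top red 97 [241. 195.] [ 0.519 -0.051  0.084]
top red 126 [ 63. 324.] [0.224 0.376 0.051]
top blue 42 [128.   1.] [0.798 0.116 0.418]
top blue 200 [256.  50.] [ 0.915 -0.095  0.056]
top blue 438 [233.  70.] [ 0.791 -0.042  0.191]
top blue 238 [96. 82.] [0.794 0.291 0.144]
top blue 165 [155. 114.] [0.719 0.154 0.115]
top blue 199 [101. 130.] [0.681 0.284 0.115]
top blue 90 [  2. 138.] [0.7   0.602 0.009]
top blue 197 [130. 136.] [0.665 0.213 0.115]
top blue 217 [ 78. 173.] [0.6   0.386 0.01 ]
top blue 103 [273. 175.] [ 0.569 -0.133  0.084]
scene red 26 [52. 32.] [0.649 0.753 0.097]
scene red 27 [91. 38.] [0.705 0.639 0.097]
scene red 43 [  2. 180.] [0.233 0.37  0.05 ]
scene red 206 [221. 192.] [ 0.52  -0.051  0.08 ]
scene red 149 [120. 241.] [0.298 0.031 0.051]
scene blue 1480 [80. 54.] [0.675 0.674 0.039]
scene blue 169 [195.  57.] [0.794 0.29  0.141]
scene blue 156 [168.  85.] [0.684 0.283 0.113]
scene blue 399 [296.  95.] [ 0.79  -0.046  0.187]
scene blue 157 [182. 100.] [0.665 0.211 0.113]
scene blue 142 [214.  99.] [0.72  0.153 0.114]
scene blue 167 [125. 114.] [0.604 0.39  0.009]
scene blue 223 [264. 197.] [ 0.571 -0.133  0.079]
```

View pics/top0.png

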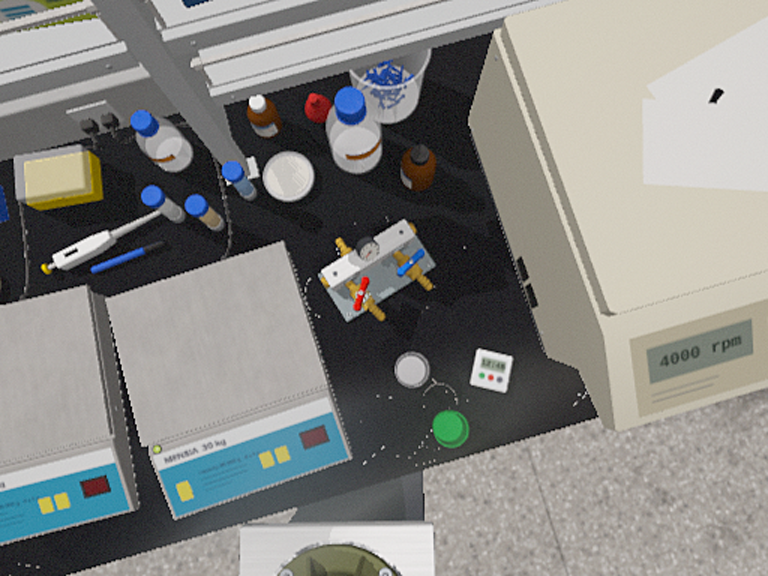

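View pics/scene0.png

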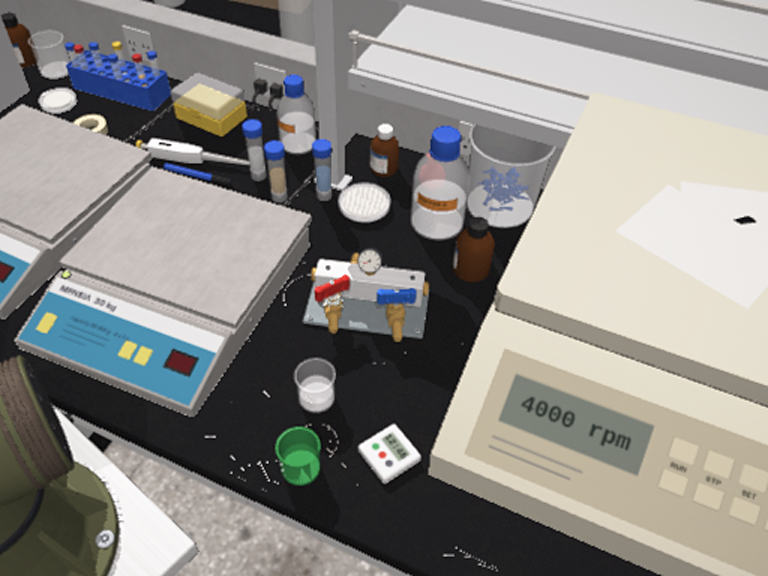

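Run:
```python
from h import *
a,P=cam("top"); b,Q=cam("scene")
big=np.hstack([cv2.resize(a[150:250,195:325],None,fx=3,fy=3,interpolation=2),cv2.resize(b[140:240,175:305],None,fx=3,fy=3,interpolation=2)])
save("crop0.png",big,1)
for n,i,X in(("top",a,P),("scene",b,Q)):
    h=cv2.cvtColor(i,cv2.COLOR_RGB2HSV)
    for c,m,ctr in(("red",((h[...,0]<10)|(h[...,0]>170)),(.52,-.051)),("blue",(h[...,0]>95)&(h[...,0]<130),(.57,-.133))):
        near=np.hypot(X[...,0]-ctr[0],X[...,1]-ctr[1])<.045
        mm=m&(h[...,1]>100)&near&(X[...,2]>.078)&(X[...,2]<.09)
        p=X[mm]; r=cv2.minAreaRect((p[:,:2]*1000).astype(np.float32))
        w,v=np.linalg.eigh(np.cov(p[:,:2].T)); d=v[:,1]
        t=(p[:,:2]-p[:,:2].mean(0))@d
        print(n,c,len(p),p.mean(0).round(4),"dir deg",np.degrees(np.arctan2(d[1],d[0])).round(1),"len",np.ptp(t).round(4),np.round(r[0],1),np.round(r[1],1),p[:,2].max().round(3))
```

```text
top red 89 [ 0.5202 -0.05    0.0844] dir deg 162.1 len 0.0548 [519.8 -49.8] [11.4 54.8] 0.089
top blue 91 [ 0.5696 -0.1311  0.0845] dir deg 133.1 len 0.0558 [ 570.4 -131.8] [11.7 55.7] 0.09
scene red 106 [ 0.5217 -0.05    0.0828] dir deg 163.1 len 0.0551 [522.5 -48.8] [13.8 55.1] 0.087
scene blue 124 [ 0.5724 -0.1321  0.0827] dir deg 133.1 len 0.0549 [ 573.4 -132. ] [13.7 54.9] 0.087
```

Candidates for the red handle: manifold wing at top px (361,293), the red cap at (318,107) and the timer's red button. The wing on the manifold fits. The blue wing at (411,263) is the clean valve. I'll check the choice in the close crop and measure the bar's direction.

View pics/crop0.png

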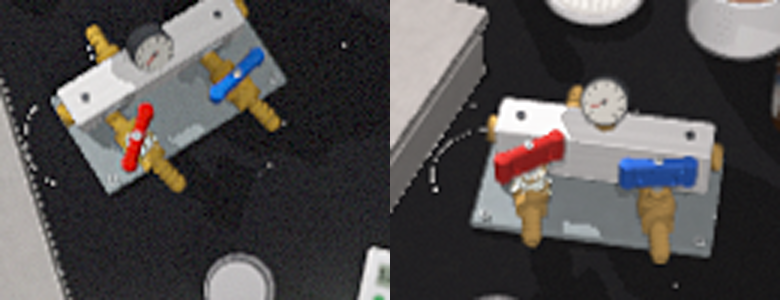

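Run:
```python
from h import *
for n in("top","scene"):
    i,X=cam(n); h=cv2.cvtColor(i,cv2.COLOR_RGB2HSV)
    near=np.hypot(X[...,0]-.57,X[...,1]+.08)<.13
    m=near&(abs(X[...,2]-.054)<.004)&(h[...,1]<60)
    p=X[m][:,:2]*1000; r=cv2.minAreaRect(p.astype(np.float32)); w,v=np.linalg.eigh(np.cov(p.T));print(n,"bar",len(p),r,np.degrees(np.arctan2(*v[::-1,1])))
    m=near&(abs(X[...,2]-.006)<.006)&(X[...,2]>.003); p=X[m][:,:2]*1000;print("plate",len(p),cv2.minAreaRect(p.astype(np.float32)))
    m=near&(h[...,0]>10)&(h[...,0]<28)&(h[...,1]>100)&(X[...,2]>.02)&(X[...,2]<.05)
    k,l,s,c=cv2.connectedComponentsWithStats(m.astype(np.uint8))
    for j in range(1,k):
        if s[j,4]>15: 
            q=X[l==j]; print("brass",s[j,4],q.mean(0).round(4),q[q[:,0].argmin()].round(3))
    for nm,box,zr in(("beaker",(.38,-.03),(.03,.07)),("gauge",None,(.085,.11))):
        pass
    m=near&(X[...,2]>.09)&(X[...,2]<.105);q=X[m];print("gauge",q.mean(0).round(3),len(q))
    w=(X[...,2]>.02)&(X[...,2]<.12)&(X[...,0]>.3)&(X[...,0]<.75)&(X[...,1]>-.3)&(X[...,1]<.1)
    k,l,s,c=cv2.connectedComponentsWithStats(w.astype(np.uint8))
    for j in range(1,k):
        if s[j,4]>30: q=X[l==j]; print("obj",s[j,4],c[j].round(),np.r_[q.min(0),q.max(0)].round(3))
```

```text
top bar 762 ((572.918212890625, -73.75011444091797), (83.69566345214844, 166.7130584716797), 31.618789672851562) 122.29769662243203
plate 1396 ((570.6373901367188, -78.10060119628906), (255.24575805664062, 251.58416748046875), 61.00664138793945)
brass 64 [ 0.6076 -0.0169  0.0408] [ 0.593 -0.015  0.044]
brass 60 [ 0.5868 -0.1162  0.0426] [ 0.573 -0.114  0.04 ]
brass 125 [ 0.5523 -0.1475  0.042 ] [ 0.531 -0.161  0.04 ]
brass 22 [0.5466 0.013  0.0424] [0.54  0.009 0.039]
brass 62 [ 0.536  -0.0338  0.0422] [ 0.518 -0.037  0.042]
brass 103 [ 0.5001 -0.0688  0.0416] [ 0.482 -0.079  0.038]
gauge [ 0.595 -0.06   0.096] 123
obj 507 [332. 133.] [ 0.593 -0.3    0.021  0.75  -0.257  0.12 ]
obj 462 [278. 113.] [ 0.716 -0.179  0.02   0.75  -0.12   0.109]
obj 1870 [249. 176.] [ 0.482 -0.17   0.02   0.649  0.019  0.106]
obj 4017 [196. 239.] [ 0.3   -0.017  0.02   0.61   0.1    0.084]
obj 419 [274. 247.] [ 0.37  -0.156  0.02   0.425 -0.103  0.064]
obj 246 [300. 281.] [ 0.3   -0.217  0.02   0.332 -0.162  0.062]
scene bar 784 ((576.503662109375, -73.52394104003906), (85.57418823242188, 167.98130798339844), 32.37721633911133) 123.37192304166548
plate 1318 ((568.5284423828125, -84.38142395019531), (246.2799072265625, 247.98580932617188), 2.869938611984253)
brass 22 [ 0.6167 -0.0114  0.0393] [ 0.607 -0.017  0.043]
brass 31 [ 0.6388 -0.1378  0.04  ] [ 0.633 -0.138  0.036]
brass 146 [ 0.5038 -0.0677  0.0397] [ 0.483 -0.081  0.038]
brass 192 [ 0.5573 -0.1446  0.0408] [ 0.535 -0.162  0.035]
gauge [ 0.597 -0.062  0.096] 104
obj 4879 [154. 201.] [ 0.3   -0.018  0.02   0.614  0.1    0.083]
obj 656 [315. 167.] [ 0.718 -0.18   0.02   0.75  -0.12   0.109]
obj 2344 [245. 191.] [ 0.483 -0.169  0.02   0.653  0.019  0.103]
obj 707 [210. 254.] [ 0.373 -0.157  0.02   0.429 -0.101  0.061]
obj 575 [201. 298.] [ 0.3   -0.215  0.02   0.336 -0.159  0.06 ]
```

The crop confirms it: red wing with white crust round its stem at crop (138,137), blue wing intact at (237,75). The valves are splayed about 11° from the bar. The red wing lies at -17.5° and its barb line at about 42.5°, so the 60° between them matches the task text. I'll go over at height with the jaws part open, since the balance is close by.

jog_arm([
  [4.5, [-2.4, 0, -2.6], 0.1],
  [4.5, [-4.8, 0, -5.2], 0.2],
  [4.5, [-7.2, 0, -7.8], 0.3],
  [4.5, [-9.6, 0, -10.4], 0.4],
  [4.5, [-12, 0, -13], 0.5],
  [4.5, [-14.4, 0, -15.6], 0.6],
  [4.5, [-16.8, 0, -18.2], 0.7],
  [4.5, [-19.2, 0, -20.8], 0.8],
  [4.5, [-21.6, 0, -23.4], 0.9],
  [4.5, [-24, 0, -26], 1.0],
], grip_force=30)

```text
time_s: 1.3
ee_pos: [0.3257, 0.2394, 0.2246]
eef_rot: [-1.571, -0.0, 0.331]
force: [0.6, 0.6, 0.3]
grip_width: 0.0449
```

```bash
cat >> h.py <<'E'
def go(x,y,z,yaw):
    o=ctrl.get_obs(); p=o["ee_pos"]; Y=o["eef_rot"][2]
    d=np.array([x,y])-p[:2]; X=np.array([np.cos(Y),np.sin(Y)]); Z=np.array([-np.sin(Y),np.cos(Y)])
    print("t",o["time_s"].round(2),"pos",p.round(4),"rot",np.round(o["eef_rot"],3),"F",np.round(o["force"],1),"M",np.round(o["moment"],2),"w",o["grip_width"].round(4),"q6",o["qpos"][5].round(2))
    print("shift cm",(100*np.array([d@X,p[2]-z,d@Z])).round(2),"turn",round((Y-yaw),3))
E
python3 -c "
from h import *
go(.521,-.050,.15,-1.877)"
```

```text
Traceback (most recent call last):
  File "h.py", line 15, in go
    print("t",o["time_s"].round(2),"pos",p.round(4),"rot",np.round(o["eef_rot"],3),"F",np.round(o["force"],1),"M",np.round(o["moment"],2),"w",o["grip_width"].round(4),"q6",o["qpos"][5].round(2))
              ^^^^^^^^^^^^^^^^^
AttributeError: 'float' object has no attribute 'round'
```

```bash
sed -i 's/o\["time_s"\].round(2)/round(float(o["time_s"]),2)/; s/o\["grip_width"\].round(4)/round(float(o["grip_width"]),4)/; s/p=o\["ee_pos"\]/p=np.array(o["ee_pos"])/; s/o\["qpos"\]\[5\].round(2)/round(float(o["qpos"][5]),2)/' h.py
python3 -c "
from h import *
go(.521,-.050,.224,-1.877)"
```

```text
t 1.3 pos [0.3257 0.2394 0.2246] rot [-1.571 -0.     0.331] F [0.6 0.6 0.3] M [-0.07  0.   -0.01] w 0.0449 q6 0.21
shift cm [  9.06   0.06 -33.71] turn 2.208
```

jog_arm([
  [4.5, [0.9, 0, -3.4], 0.12],
  [4.5, [1.8, 0, -6.8], 0.24],
  [4.5, [2.7, 0, -10.2], 0.36],
  [4.5, [3.6, 0, -13.5], 0.48],
  [4.5, [4.5, 0, -17], 0.6],
  [4.5, [5.4, 0, -20.2], 0.72],
  [4.5, [6.3, 0, -23.6], 0.84],
  [4.5, [7.2, 0, -27], 0.96],
  [4.5, [8.1, 0, -30.3], 1.08],
  [4.5, [9.06, 0, -33.7], 1.2],
])

```text
time_s: 2.3
ee_pos: [0.5222, -0.0491, 0.2244]
eef_rot: [-1.571, -0.0, -0.87]
force: [0.5, 0.4, -0.5]
grip_width: 0.045
```

jog_arm([
  [4.5, [0, 0.5, 0], 0.12],
  [4.5, [0, 1.5, 0], 0.24],
  [4.5, [0, 2.5, 0], 0.36],
  [4.5, [0, 3.5, 0], 0.48],
  [4.5, [0, 4.5, 0], 0.6],
  [4.5, [0, 5.5, 0], 0.72],
  [4.5, [0, 6.5, 0], 0.84],
  [4.5, [0, 7.5, 0], 0.96],
  [4.5, [0, 7.5, 0], 1.01],
  [4.5, [0, 7.5, 0], 1.01],
])

```text
time_s: 3.3
ee_pos: [0.5215, -0.0478, 0.1492]
eef_rot: [-1.571, -0.0, -1.876]
force: [-0.1, 0.0, -0.4]
grip_width: 0.045
```

Run:
```python
from h import *
go(.521,-.050,.077,-1.877)
b,Q=cam("scene"); save("s1.png",b[100:260,140:340],3.5)
```

```text
t 3.3 pos [ 0.5215 -0.0478  0.1492] rot [-1.571 -0.    -1.876] F [-0.1  0.  -0.4] M [0.03 0.21 0.01] w 0.045 q6 1.71
shift cm [0.22 7.22 0.02] turn 0.001
```

View pics/s1.png

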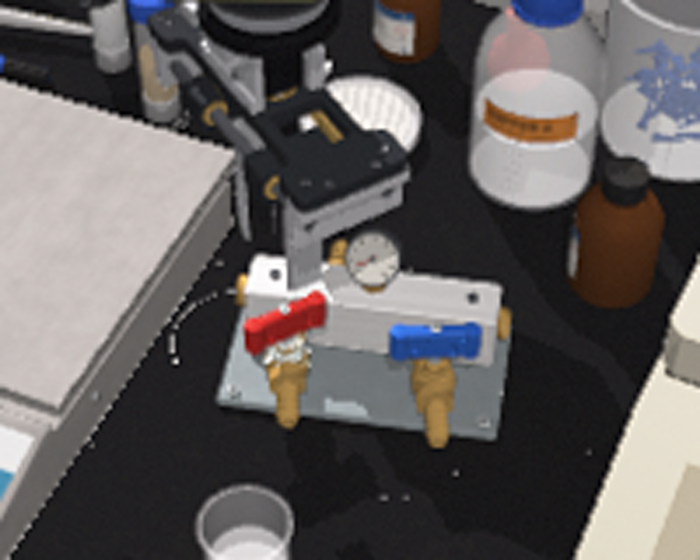

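The gripper stands above and behind the red wing in the view (wing at (287,320)), with nothing between them. Going down.

jog_arm([
  [4.5, [0.2, 1.5, 0], 0],
  [4.5, [0.2, 3, 0], 0],
  [4.5, [0.2, 4, 0], 0],
  [4.5, [0.2, 4, 0], 0],
])

```text
time_s: 3.75
ee_pos: [0.5205, -0.0496, 0.1085]
eef_rot: [-1.573, -0.0, -1.874]
force: [0.2, 0.1, 0.8]
grip_width: 0.0449
```

Run:
```python
from h import *
go(.521,-.050,.077,-1.877)
c=optics.camera("top"); i,P=cam("top"); save("t2.png",i[150:250,190:330],5)
```

```text
t 3.75 pos [ 0.5205 -0.0496  0.1085] rot [-1.573 -0.    -1.874] F [0.2 0.1 0.8] M [ 0.    0.12 -0.03] w 0.0449 q6 1.71
shift cm [0.02 3.15 0.06] turn 0.003
```

View pics/t2.png

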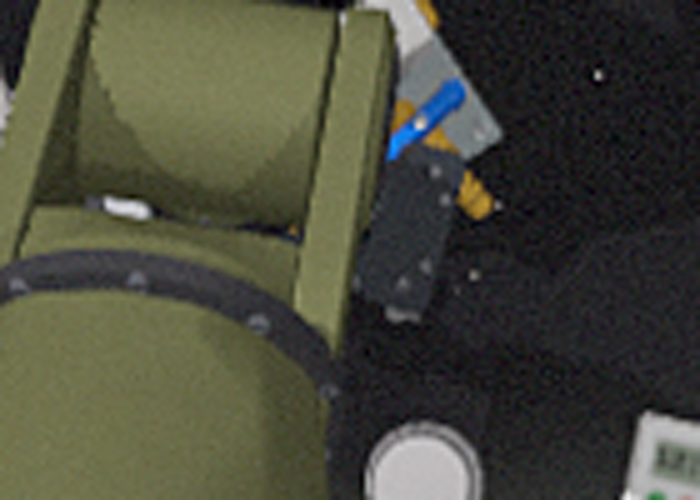

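The arm hides the red valve from the top camera. The gripper body overhangs near the blue wing (crop 415,125), but well above it. Going on down and closing.

jog_arm([
  [4.5, [0, 1.5, 0], 0],
  [4.5, [0, 3.1, 0], 0],
  [4.5, [0, 3.1, 0], 0],
  [2.5, [0, 3.1, 0], 0],
  [1.6, [0, 3.1, 0], 0],
  [1.3, [0, 3.1, 0], 0],
  [1.0, [0, 3.1, 0], 0],
  [0.6, [0, 3.1, 0], 0],
  [0.6, [0, 3.1, 0], 0],
  [0.6, [0, 3.1, 0], 0],
], grip_force=30)

```text
time_s: 4.85
ee_pos: [0.5216, -0.0482, 0.0789]
eef_rot: [-1.57, 0.003, -1.875]
force: [4.2, 12.9, 1.7]
grip_width: 0.0099
```

Run:
```python
from h import *
go(.521,-.050,.077,-1.877)
b,Q=cam("scene"); save("s3.png",b[130:240,160:300],5)
```

```text
t 4.85 pos [ 0.5216 -0.0482  0.0789] rot [-1.57   0.003 -1.875] F [ 4.2 12.9  1.7] M [ 2.39 -0.54  0.1 ] w 0.0099 q6 1.71
shift cm [ 0.19  0.19 -0.01] turn 0.002
```

View pics/s3.png

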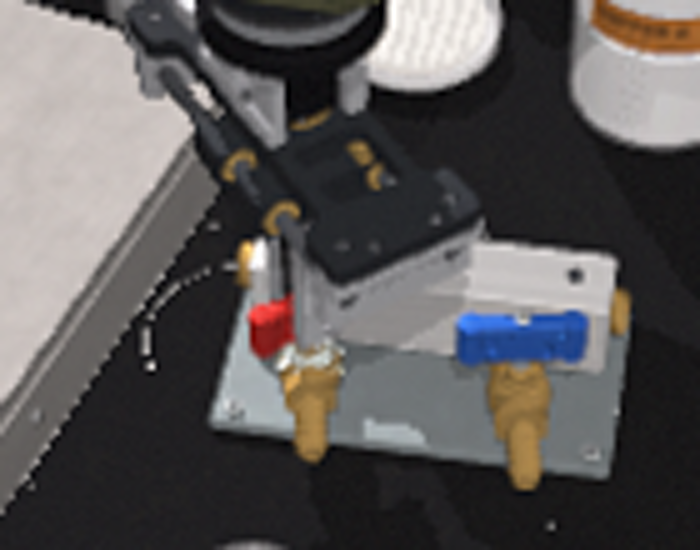

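Gripped: opening 9.9 mm equals the wing's thickness. The 13 N side force means the stem is about 2 mm to +y of where I commanded, so I'll shift for that and start the first anticlockwise swing. A negative turn is anticlockwise.

jog_arm([
  [0.6, [-0.2, 0, 0], 0],
  [0.6, [-0.2, 0, 0], -0.04],
  [0.6, [-0.2, 0, 0], -0.08],
  [0.6, [-0.2, 0, 0], -0.12],
  [0.6, [-0.2, 0, 0], -0.16],
  [0.6, [-0.2, 0, 0], -0.19],
  [0.6, [-0.2, 0, 0], -0.21],
  [0.6, [-0.2, 0, 0], -0.21],
])

```text
time_s: 5.7
ee_pos: [0.5217, -0.0483, 0.0789]
eef_rot: [-1.57, -0.001, -1.665]
force: [-2.3, -4.3, 6.0]
grip_width: 0.0099
```

```bash
python3 -c "
from h import *
go(.5216,-.0482,.077,-1.876)"
```

```text
t 5.7 pos [ 0.5217 -0.0483  0.0789] rot [-1.570e+00 -1.000e-03 -1.665e+00] F [-2.3 -4.3  6. ] M [-0.89  0.63 -0.43] w 0.0099 q6 1.5
shift cm [-0.01  0.19 -0.01] turn 0.211
```

At the stop: the moment is -0.43 N·m, well above friction. Now swing the other way.

jog_arm([
  [0.6, [0, 0, 0], 0.06],
  [0.6, [0, 0, 0], 0.12],
  [0.6, [0, 0, 0], 0.18],
  [0.6, [0, 0, 0], 0.24],
  [0.6, [0, 0, 0], 0.3],
  [0.6, [0, 0, 0], 0.36],
  [0.6, [0, 0, 0], 0.42],
  [0.6, [0, 0, 0], 0.46],
  [0.6, [0, 0, 0], 0.48],
  [0.6, [0, 0, 0], 0.48],
])

```text
time_s: 6.7
ee_pos: [0.5217, -0.0479, 0.0789]
eef_rot: [-1.57, -0.0, -2.145]
force: [-1.1, -1.5, 4.6]
grip_width: 0.0099
```

```bash
python3 -c "
from h import *
go(.5216,-.0482,.077,-1.876)"
```

```text
t 6.7 pos [ 0.5217 -0.0479  0.0789] rot [-1.57  -0.    -2.145] F [-1.1 -1.5  4.6] M [-0.19  0.51  0.52] w 0.0099 q6 1.98
shift cm [0.04 0.19 0.01] turn -0.269
```

Stop reached again, at +0.52 N·m. Next goes to 0.28 with overshoot: from -0.27 to +0.33, a turn of -0.60.

jog_arm([
  [0.6, [0, 0, 0], -0.08],
  [0.6, [0, 0, 0], -0.16],
  [0.6, [0, 0, 0], -0.24],
  [0.6, [0, 0, 0], -0.32],
  [0.6, [0, 0, 0], -0.4],
  [0.6, [0, 0, 0], -0.48],
  [0.6, [0, 0, 0], -0.54],
  [0.6, [0, 0, 0], -0.58],
  [0.6, [0, 0, 0], -0.6],
  [0.6, [0, 0, 0], -0.6],
])

```text
time_s: 7.7
ee_pos: [0.5217, -0.0484, 0.0788]
eef_rot: [-1.57, -0.001, -1.545]
force: [-2.8, -4.8, 5.8]
grip_width: 0.0099
```

```bash
python3 -c "
from h import *
go(.5216,-.0482,.077,-1.876)"
```

```text
t 7.7 pos [ 0.5217 -0.0484  0.0788] rot [-1.570e+00 -1.000e-03 -1.545e+00] F [-2.8 -4.8  5.8] M [-1.1   0.66 -0.44] w 0.0099 q6 1.38
shift cm [-0.02  0.18 -0.01] turn 0.331
```

jog_arm([
  [0.6, [0, 0, 0], 0.1],
  [0.6, [0, 0, 0], 0.2],
  [0.6, [0, 0, 0], 0.3],
  [0.6, [0, 0, 0], 0.4],
  [0.6, [0, 0, 0], 0.5],
  [0.6, [0, 0, 0], 0.6],
  [0.6, [0, 0, 0], 0.66],
  [0.6, [0, 0, 0], 0.7],
  [0.6, [0, 0, 0], 0.73],
  [0.6, [0, 0, 0], 0.73],
])

```text
time_s: 8.7
ee_pos: [0.5218, -0.0477, 0.0789]
eef_rot: [-1.57, 0.0, -2.275]
force: [-1.6, -0.9, 5.4]
grip_width: 0.0099
```

```bash
python3 -c "
from h import *
go(.5216,-.0482,.077,-1.876)"
```

```text
t 8.7 pos [ 0.5218 -0.0477  0.0789] rot [-1.57   0.    -2.275] F [-1.6 -0.9  5.4] M [0.02 0.37 0.51] w 0.0099 q6 2.11
shift cm [0.05 0.19 0.01] turn -0.399
```

Stop at +0.51 N·m again. Now the long anticlockwise swing: first part to about 0.55, checking that it is free.

jog_arm([
  [0.6, [0, 0, 0], -0.1],
  [0.6, [0, 0, 0], -0.2],
  [0.6, [0, 0, 0], -0.3],
  [0.6, [0, 0, 0], -0.4],
  [0.6, [0, 0, 0], -0.5],
  [0.6, [0, 0, 0], -0.6],
  [0.6, [0, 0, 0], -0.7],
  [0.6, [0, 0, 0], -0.8],
  [0.6, [0, 0, 0], -0.9],
  [0.6, [0, 0, 0], -0.95],
])

```text
time_s: 9.7
ee_pos: [0.5217, -0.0486, 0.0789]
eef_rot: [-1.571, -0.001, -1.321]
force: [-2.4, -7.1, 5.5]
grip_width: 0.0097
```

```bash
python3 -c "
from h import *
go(.5216,-.0482,.077,-1.876)"
```

```text
t 9.7 pos [ 0.5217 -0.0486  0.0789] rot [-1.571e+00 -1.000e-03 -1.321e+00] F [-2.4 -7.1  5.5] M [-1.37  0.6  -0.24] w 0.0097 q6 1.16
shift cm [-0.04  0.19  0.  ] turn 0.555
```

The moment of -0.24 N·m is ambiguous, so I'll look at the wing itself.

Run:
```python
from h import *
b,Q=cam("scene"); save("s4.png",b[130:240,160:300],5)
h=cv2.cvtColor(b,cv2.COLOR_RGB2HSV)
m=((h[...,0]<10)|(h[...,0]>170))&(h[...,1]>100)&(np.hypot(Q[...,0]-.5216,Q[...,1]+.048)<.045)&(Q[...,2]>.05)
p=Q[m]; d=p[:,:2]-[.5216,-.0482]
print(len(p),p.min(0).round(3),p.max(0).round(3)); a=np.degrees(np.arctan2(d[:,1],d[:,0]))
far=np.hypot(*d.T)>.018; print(np.round(np.sort(a[far])[::4]))
```

```text
85 [ 0.495 -0.062  0.062] [ 0.521 -0.04   0.088]
[-176. -171. -168. -163. -162. -159. -158. -154. -154. -151. -149. -146.
 -145.]
```

View pics/s4.png

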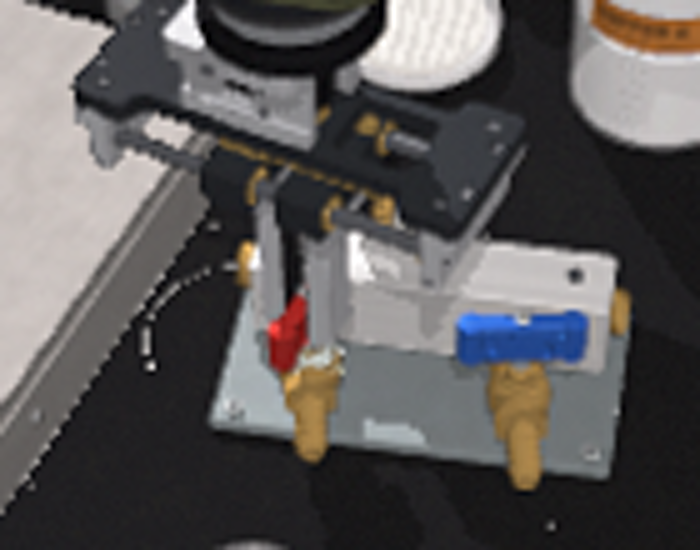

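The red end (crop 288,335) has swung to about 200° from 162°, so the handle is following and is free. On to fully open.

jog_arm([
  [0.6, [0, 0, 0], -0.1],
  [0.6, [0, 0, 0], -0.2],
  [0.6, [0, 0, 0], -0.3],
  [0.6, [0, 0, 0], -0.4],
  [0.6, [0, 0, 0], -0.48],
  [0.6, [0, 0, 0], -0.52],
  [0.6, [0, 0, 0], -0.55],
  [0.6, [0, 0, 0], -0.55],
])

```text
time_s: 10.55
ee_pos: [0.5219, -0.049, 0.0789]
eef_rot: [-1.571, -0.002, -0.775]
force: [-0.5, -10.6, 4.4]
grip_width: 0.0099
```

```bash
python3 -c "
from h import *
go(.5216,-.0482,.077,-1.876)"
```

```text
t 10.55 pos [ 0.5219 -0.049   0.0789] rot [-1.571 -0.002 -0.775] F [ -0.5 -10.6   4.4] M [-1.95  0.23 -0.49] w 0.0099 q6 0.61
shift cm [-0.08  0.19  0.03] turn 1.101
```

It's against the open stop (-0.49 N·m at 1.10). Relax slightly, open and lift.

jog_arm([
  [0.6, [0, 0, 0], 0.03],
  [1.6, [0, 0, 0], 0.03],
  [3, [0, 0, 0], 0.03],
  [4, [0, 0, 0], 0.03],
  [4, [0, 0, 0], 0.03],
  [4, [0, -1, 0], 0.03],
  [4, [0, -3, 0], 0.03],
  [4, [0, -6, 0], 0.03],
  [4, [0, -9, 0], 0.03],
  [4, [0, -12, 0], 0.03],
])

```text
time_s: 11.55
ee_pos: [0.5214, -0.0477, 0.2005]
eef_rot: [-1.57, -0.0, -0.805]
force: [-0.4, -0.5, -0.4]
grip_width: 0.0397
```

Run:
```python
from h import *
go(.5216,-.0482,.2,-.775)
b,Q=cam("scene"); save("s5.png",b[100:260,140:340],3.5)
h=cv2.cvtColor(b,cv2.COLOR_RGB2HSV)
for c,mm,ctr in(("red",((h[...,0]<10)|(h[...,0]>170)),(.5216,-.048)),("blue",(h[...,0]>95)&(h[...,0]<130),(.572,-.132))):
    p=Q[mm&(h[...,1]>100)&(np.hypot(Q[...,0]-ctr[0],Q[...,1]-ctr[1])<.045)&(Q[...,2]>.078)&(Q[...,2]<.09)]
    w,v=np.linalg.eigh(np.cov(p[:,:2].T)); print(c,len(p),p.mean(0).round(3),np.degrees(np.arctan2(v[1,1],v[0,1])).round(1)%180)
```

```text
t 11.55 pos [ 0.5214 -0.0477  0.2005] rot [-1.57  -0.    -0.805] F [-0.4 -0.5 -0.4] M [-0.08  0.1   0.02] w 0.0397 q6 0.64
shift cm [ 0.05  0.05 -0.02] turn -0.03
red 94 [ 0.521 -0.051  0.083] 42.5
blue 121 [ 0.573 -0.132  0.083] 131.3
```

View pics/s5.png

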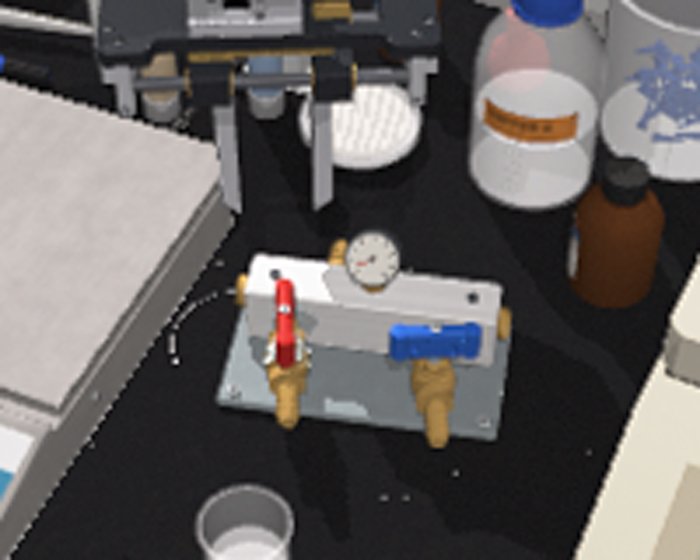

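The red wing at (286,320) is in line with its barb (42.5°, turned 60°). The blue wing at (435,342) is unchanged, the beaker and amber bottle are standing, and the gripper is clear. Handing in.

```bash
python3 -c "
from station import ctrl
print(ctrl.hand_in())"
```

```text
the job is handed in; nothing more can be done
None
```

The red valve is open. I rocked its handle stop to stop (about +0.16, -0.22, +0.28, -0.34 rad). It then swung anticlockwise to the open stop, and I let go and lifted clear. The job was handed in at about 11.6 s of the 64 s; no verdict is reported.

**Last checks:**
- **Red handle:** its wing lies at 42.5°, 60° on from the start and in line with its barb.
- **Blue handle:** it measured 131.3° against 133.1° at the start. That is 1.8° (0.03 rad), within measurement noise and inside the 0.1 rad limit.
- **Surroundings:** the beaker, amber bottle and dish looked upright and undisturbed in the last picture. The timer was outside that picture, so I did not check it; the arm did not go near it.
- **Gripper:** it is 0.2 m up, with no contact force beyond sensor noise.

**Disagreements:**
- My first estimate of the stem was about 2 mm off. It showed as a 13 N side force on gripping, and I corrected it before turning.
- Partway through the last swing the moment (-0.24 N·m) did not show clearly whether the valve was free. A picture showed that the handle was following.

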